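Put the stray die back in the dice tower and snap its cap on

ROBOT

A 6-joint arm with a two-finger parallel gripper is mounted at the origin on the work surface. World frame = base frame: x ahead of the robot, y to its left, z up, the work surface at z = 0. Lengths are in m, angles in rad, forces in N, time in s.
With the tool pointing down it reaches from about 0.25 to 0.725 m from the base axis. Payload 4 kg.
Tool frame: the origin (TCP) lies midway between the tips of the shut fingers; the grasp point (between the pads) lies 19 mm behind it; x points along the fingers, y is the direction in which the jaws open and shut, and the axes are right-handed (so a half turn about x gives the same grasp; the last joint's range is limited). The gripper opens to 85 mm and grips with 20 to 120 N. Pads are 22 mm wide; open, the fingers measure 114 mm over their backs; the gripper's body (76 mm by 85 mm) begins 54 mm behind the grasp point. The pads swing forward as they close: fully open they stand 13 mm farther back than shut.
Start: joints at [1.33, 0.241, 0.005, 1.335, 0, 1.571], TCP at [0.119, 0.486, 0.231] pointing down, gripper open.
Joint ranges: [-2.72, 2.72], [-1.05, 1.87], [-1.09, 1.28], [-1.99, 2.15], [-1.42, 1.44], [-3.14, 3.14]. Speed limits (rad/s): [2.79, 2.79, 3.14, 3.14, 3.14, 3.14].

INTERFACE

Orientations are given as a unit quaternion [x, y, z, w].
In Python, from workcell import * gives the robot as it stands.
- The arm moves only by the tool play_rows, never from a script. Its argument "plan" is a list of rows, each a list of 7 numbers: the shift along the tool's x, y, z in mm, then the turn, a rotation vector about the tool's x, y, z in rad, then the closure, from -1 (fully open) to 1 (shut). In form: [[x, y, z, rx, ry, rz, grip], ...]. A call has 1 to 20 rows; each row shifts and turns the commanded pose from where the row before left it, along the tool's axes as they then stand; what a row does not reach is not made up. A row lasts 1/12 s, in which the tool goes at most 41.7 mm and 7.16 degrees, less where a joint would pass 70% of its speed; a pose out of reach is approached as far as the arm can. A call with a gripper value outside its range is refused whole. The fingers move at their own pace and stop on an object; the grip force is fixed at half the most. Time passes only in rows, so rows that do not move let the fingers close. It gives the time, the measured TCP pose, the force and the opening at its end, in the units of the state.
- get_obs(): the state, without advancing time (a new reading comes with each control period).
- camera(name): name is "scene" or "side" or "wrist"; returns a dict with "frame" (420x560x3 uint8, red, green, blue), "depth" (420x560 float32, m along the optical axis (not along the pixel's ray), 0 where there is no reading), "fx", "fy", "cx", "cy" (pixels), "distortion" ([k1, k2, p1, p2, k3] as OpenCV has them; the pictures are not rectified), "camera_from_world" (4x4, takes a point from world to camera coordinates). Camera axes: x right, y up, looking along -z (the intrinsics and any distortion apply to the point x, -y, -z); pixel columns grow to the right and rows downward; lengths in m; the calibration is good to about 2 mm. A picture is of the moment at which its call begins.
- job_done(): hands the job in, once; it reports no verdict.
Trained networks look in a picture, given as the dict that the camera call returned (one of the last four; its "shot" number tells which), for a name from the list of things; names that differ only in an ending like _2 or _b are one class to them, and where a whole thing is asked for, a point or a joint stands for the part that bears it (a point fixed in the world has none). Each returns a list of dicts, best first, with "confidence" (0 to 1); they miss things now and then, are a little off and sometimes report something else, mostly with a low value. They report only what shows in the picture. A call takes as long as a camera call. They do not tell look-alikes from the thing itself.
- search_frame(thing, picture): "centre" ([x, y, z] in m, in world coordinates, good to about 4 mm: the middle of the surface that is visible of it).
- pinpoint(thing, picture): "centre" ([x, y, z] in m, in world coordinates, good to about 4 mm: a listed point, or the origin of a listed thing).
The state is a dict: "clock": time; "joint_pos": joint angles; "joint_vel": joint speeds; "tau": joint torques, N m; "eef_pos": TCP position; "tool_rot": TCP orientation; "ft_force": force on the tool from outside, world axes, zero at the start; "ft_torque": the same for the moment, N m; "grip_width": finger opening in m.
Only numpy, scipy, OpenCV 4.12 (cv2) and the standard library are available. Lean on these libraries where they do the work, as an engineer would, in place of code of your own. Each camera call takes 0.05 s, during which the arm holds its last target. There are 200 camera calls.

TASK

One green die was left out of the red dice tower when the game was put away. Pull the snap cap straight off the tower's hopper and set it aside, drop the stray die in with the other four, then put the cap back on square and press it until it snaps fully home. Do not press the release button, and leave the ashtray, the coaster stack, the coffee cup and the oak box as they are.

Things in the scene. Friction and masses are not known exactly. Their poses are not given: they have to be found in the camera images.
- tower: Red plastic dice tower, held to the glass by suction feet (does not move). Origin on the table under the hopper's vertical axis, z up. Shaft x -70 to +38 mm, y +-42 mm, up to a shoulder at z = 168 mm; a square hopper neck rises from it to z = 190 mm. At its -x side the dice exit and the catch tray (to x = -200 mm, y +-62 mm, walls 24 mm high).
- hopper (a point): Centre of the hopper's mouth, level with the neck's rim (190 mm above the table), on the tower's axis; axes as the tower's. The neck is 62 mm square outside, 56 mm inside, sides parallel to the tower's x and y. The hopper's floor (the shut gate) is 56 mm below the rim. A sprung snap tab bulges 3.5 mm from each outer face, 10 mm below the rim.
- cap: Dark grey square snap cap, 76 x 76 mm, 42 mm high with its bar, about 60 g. Origin at the centre of the skirt's lower edge, z up. Skirt z 0 to 18 mm, 3 mm thick, with an inner bead at its lower edge (65 mm opening, so 1.5 mm of play a side round the neck); top plate z 18 to 22 mm. Any quarter turn fits. At the start it is snapped on, axes parallel to the tower's.
- cap_snap (a point): Centre of the underside of the cap's top plate (18 mm above the cap's origin). Fully home it rests on the rim, at point hopper (cap origin then 172 mm above the table); laid on unpressed the cap sits on the tabs about 11 mm too high. Pulling it off straight up, or pressing it on, takes roughly 6 to 15 N for the first few mm, then it goes freely.
- cap_grip (a point): Centre of the finger bar on the cap's top, to pinch across the cap's x: bar 14 mm thick (x), 44 mm long (y), 20 mm high, from 22 to 42 mm above the cap's origin; this point lies 32 mm above it.
- die: The stray die: green resin cube of 19 mm edge with white pips, about 11 g, flat on the table at the start. Origin at its centre, axes normal to its faces.
- die_in1: One of the four green 19 mm dice already in the hopper (hidden under the cap at the start). Origin at its centre.
- die_in2: One of the four green 19 mm dice already in the hopper (hidden under the cap at the start). Origin at its centre.
- die_in3: One of the four green 19 mm dice already in the hopper (hidden under the cap at the start). Origin at its centre.
- die_in4: One of the four green 19 mm dice already in the hopper (hidden under the cap at the start). Origin at its centre.
- button (a joint): Release button: black round push button, 16 mm across, on the tower's shoulder, axis at x = -54 mm in the tower's frame, top 180 mm above the table. 0 = up, up to 0.008 m pressed; pressing it swings the hopper's gate open and drops the dice into the tray.
- ashtray: Empty white ceramic ashtray, round, 110 mm across, 34 mm high. Origin at the centre of its underside.
- coasters: Stack of black aluminium coasters in a round holder, 104 mm across, 37 mm high with its three pins. Origin at the centre of its underside.
- cup: Small blue ceramic coffee cup, 62 mm across the rim, 56 mm high, handle (to about 49 mm from the axis) at its +y. Origin at the centre of its underside.
- oakbox: Oak box, 120 x 90 x 65 mm (x, y, z), heavy, does not move. Origin at the centre of its underside; its hinged flap with a brass knob (standing out 17 mm) is in its -x face.
- flap (a joint): Side flap of the oak box: 0 = shut, grows as it swings open (rad).
Mind the look-alikes: they are no part of the job. What is shaped like the cap but purple is not meant. What is shaped like the oakbox but purple is not meant.

How it is judged:
By the outcome, as a careful person would: the job done as asked, in the order asked, and still so for the second after the job is handed in, with the robot touching nothing.
It also fails if it takes over 64 s, if anything falls off the work surface, if the arm or the gripper's body presses on something with over 40 N, if the wrist force passes 120 N, or if a joint passes its speed limit or range.

## Working session

There is one attempt and no reset: what is moved stays moved. The work goes in short steps, Python scripts to look and compute and a tool call to move; the robot and the scene stay as the last step left them, time stands still between calls to the robot, and variables do not carry over. Pictures are saved under pics/ and viewed, about 8 in all and at most 12, crops included, and the job is handed in when it is done.

Besides the shell and the picture viewer there is one more tool, called after ">>>" as name(argument=value, ...) on one line, values as JSON. play_rows: Moves the arm, as the interface text tells. Its arguments: {"type":"object","properties":{"plan":{"type":"array","items":{"type":"array","items":{"type":"number"}}}},"required":["plan"]}

```bash
ls; mkdir -p pics
cat > h.py <<'E'
from workcell import *
import numpy as np, cv2
def save(p,n): cv2.imwrite(f'pics/{n}.png',p['frame'][:,:,::-1])
def proj(p,X):
    T=np.array(p['camera_from_world']);c=(T@np.append(X,1))[:3]
    K=np.array([[p['fx'],0,p['cx']],[0,p['fy'],p['cy']],[0,0,1.]])
    q,_=cv2.projectPoints(np.array([[c[0],-c[1],-c[2]]]),np.zeros(3),np.zeros(3),K,np.array(p['distortion']));return q.ravel()
def world(p,pix,d=None):
    # pix Nx2 -> world pts with depth
    pix=np.atleast_2d(pix).astype(float)
    K=np.array([[p['fx'],0,p['cx']],[0,p['fy'],p['cy']],[0,0,1.]])
    u=cv2.undistortPoints(pix.reshape(-1,1,2),K,np.array(p['distortion'])).reshape(-1,2)
    if d is None: d=p['depth'][pix[:,1].astype(int),pix[:,0].astype(int)]
    C=np.c_[u[:,0]*d,-u[:,1]*d,-d*np.ones(len(u))]
    T=np.linalg.inv(np.array(p['camera_from_world']));return C@T[:3,:3].T+T[:3,3]
E
python3 - <<'E'
from h import *
np.set_printoptions(precision=4,suppress=True)
o=get_obs();print(o)
a=[]
for n in ['scene','side']:
    p=camera(n);save(p,n+'0');a.append(p['frame'])
    for t in ['tower','hopper','cap','cap_grip','die','button','ashtray','coasters','cup','oakbox']:
        print(n,t,[(np.round(r['centre'],3).tolist(),round(r['confidence'],2)) for r in pinpoint(t,p)[:3]])
E
```

```text
pics
{'clock': 0.0, 'joint_pos': array([ 1.33  ,  0.2414,  0.0037,  1.3352, -0.    ,  1.5708]), 'joint_vel': array([ 0.0015,  0.0009, -0.0007, -0.0003, -0.0004, -0.0007]), 'tau': array([  0.001 , -37.2315,  25.2411,   0.0169,   0.0001,   0.    ]), 'eef_pos': array([0.1191, 0.485 , 0.2304]), 'tool_rot': array([ 0.0842,  0.7021, -0.0857,  0.7019]), 'ft_force': array([-0.4427,  0.0985, -0.576 ]), 'ft_torque': array([ 0.029 ,  0.0244, -0.0205]), 'grip_width': 0.08560970445990639}
scene tower [([0.58, 0.012, -0.005], 0.93), ([0.578, 0.013, 0.171], 0.41)]
scene hopper []
scene cap [([0.439, -0.078, 0.001], 0.88), ([0.577, 0.014, 0.169], 0.81)]
scene cap_grip [([0.441, -0.078, 0.031], 0.97), ([0.577, 0.016, 0.201], 0.64)]
scene die [([0.439, 0.251, 0.011], 0.53)]Traceback (most recent call last):
  File "<stdin>", line 8, in <module>
ValueError: it knows: ashtray, cap, cap_grip, cap_snap, coasters, cup, die, die_in, hopper, oakbox, tower
```

Run:
```python
from h import *
a=[]
for n in ['scene','side']:
    p=camera(n);save(p,n+'0')
    for t in ['tower','cap','cap_grip','die','ashtray','coasters','cup','oakbox'][0 if n=='side' else 3:]:
        print(n,t,[(np.round(r['centre'],3).tolist(),round(r['confidence'],2)) for r in pinpoint(t,p)[:3]])
    print(get_obs()['clock'])
    # tower yaw: red points in height band
    m=p['frame'].astype(int); ys,xs=np.nonzero(p['depth']>0)
    W=world(p,np.c_[xs,ys]);c=m[ys,xs]
    cap=(W[:,2]>.188)&(W[:,2]<.198)&(np.hypot(W[:,0]-.578,W[:,1]-.013)<.07)
    r=cv2.minAreaRect((W[cap][:,:2]*1000).astype(np.float32));print('captop',cap.sum(),r)
    g=(c[:,1]>c[:,0]+40)&(c[:,1]>c[:,2]+30)&(W[:,2]<.03)&(W[:,2]>.015)
    if g.sum()>5: print('green',g.sum(),W[g].mean(0),cv2.minAreaRect((W[g][:,:2]*1000).astype(np.float32)))
    b=(W[:,2]>.206)&(np.hypot(W[:,0]-.578,W[:,1]-.013)<.06)
    if b.sum()>5: print('bar',b.sum(),W[b].mean(0),cv2.minAreaRect((W[b][:,:2]*1000).astype(np.float32)))
```

```text
scene die [([0.437, 0.252, 0.007], 0.54)]
scene ashtray [([0.6, -0.304, -0.001], 0.55)]
scene coasters [([0.426, -0.248, 0.002], 0.8)]
scene cup [([0.616, 0.27, -0.004], 0.9)]
scene oakbox [([0.511, 0.447, -0.002], 0.9), ([0.546, 0.624, -0.0], 0.56)]
0.6
captop 618 ((578.5722045898438, 13.956077575683594), (76.1776123046875, 78.92107391357422), 67.38078308105469)
green 27 [0.44120805 0.2573129  0.01887317] ((440.26312255859375, 257.5198669433594), (17.826229095458984, 20.021045684814453), 37.02486801147461)
bar 101 [0.58034055 0.01357203 0.21281837] ((579.369384765625, 13.084996223449707), (43.08003234863281, 16.11170768737793), 70.98233795166016)
side tower [([0.576, 0.016, -0.002], 0.58)]
side cap [([0.444, -0.079, 0.003], 0.94), ([0.578, 0.013, 0.172], 0.79)]
side cap_grip [([0.44, -0.081, 0.029], 0.96), ([0.578, 0.016, 0.203], 0.66)]
side die [([0.438, 0.253, 0.006], 0.37)]
side ashtray [([0.602, -0.304, -0.003], 0.62)]
side coasters [([0.428, -0.258, 0.0], 0.66)]
side cup [([0.615, 0.268, 0.004], 0.9), ([0.511, 0.441, 0.002], 0.39)]
side oakbox [([0.545, 0.632, -0.001], 0.86), ([0.512, 0.442, 0.001], 0.73), ([0.584, 0.011, 0.189], 0.52)]
1.05
captop 402 ((577.8905029296875, 15.64663314819336), (83.81364440917969, 77.55841064453125), 66.26439666748047)
green 21 [0.43774361 0.25503059 0.02046305] ((436.9737548828125, 256.0664978027344), (17.17463493347168, 15.752945899963379), 36.165409088134766)
bar 80 [0.57476813 0.01252619 0.21477728] ((576.4991455078125, 15.06416130065918), (50.52488708496094, 14.769030570983887), 65.01390838623047)
```

View pics/scene0.png

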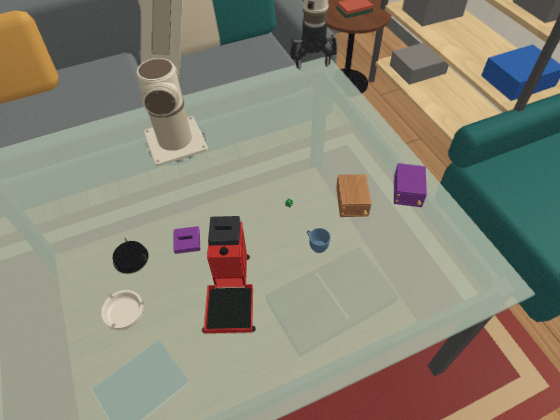

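View pics/side0.png

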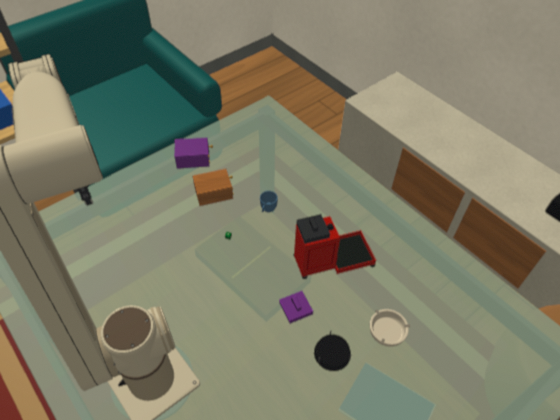

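The scene view shows the red tower at px (228,240) with its tray on the far side. The purple decoy cap is at (187,239), the green die at (289,202), the cup at (319,240) and the oak box at (353,195). The cap sits near (0.578, 0.014) and its bar runs at about 68°. Next I'll work out the move to a spot above it.

```bash
cat >> h.py <<'E'
from scipy.spatial.transform import Rotation as R
def target(ang):  # tool x down, tool y at world angle ang(deg)
    a=np.radians(ang);y=np.array([np.cos(a),np.sin(a),0]);x=np.array([0,0,-1.])
    return R.from_matrix(np.c_[x,y,np.cross(x,y)])
def plan(pos,ang):
    o=get_obs();q=R.from_quat(o['tool_rot']);p=o['eef_pos']
    t=min((target(ang),target(ang+180)),key=lambda t:(q.inv()*t).magnitude())
    print('clock %.2f'%o['clock'],'pos',p.round(4),'yaw',np.degrees(np.arctan2(*q.as_matrix()[[1,0],1])).round(2),'F',o['ft_force'].round(1),'w',round(o['grip_width'],4),'j',o['joint_pos'].round(2))
    print('tool axes (cols)\n',q.as_matrix().round(3))
    print('rotvec tool',(q.inv()*t).as_rotvec().round(4),'shift tool mm now',(1000*q.inv().apply(np.array(pos)-p)).round(1),'shift after turn',(1000*t.inv().apply(np.array(pos)-p)).round(1))
E
python3 - <<'E'
from h import *
plan([.56,.014,.36],-22)
E
```

```text
clock 1.05 pos [0.1192 0.4856 0.2313] yaw 76.2 F [-0.2  0.4 -0.3] w 0.0856 j [ 1.33  0.24  0.01  1.34 -0.    1.57]
tool axes (cols)
 [[ 0.     0.238  0.971]
 [ 0.     0.971 -0.238]
 [-1.     0.     0.   ]]
rotvec tool [-1.4276  0.      0.    ] shift tool mm now [-128.7 -352.9  540.5] shift after turn [-128.7 -585.3 -272.1]
```

>>> play_rows(plan=[[-12,-17,27,0,0,0,-1],[-12,-17,27,0,0,0,-1],[-12,-17,27,0,0,0,-1],[-12,-17,27,0,0,0,-1],[-12,-17,27,0,0,0,-1],[-12,-17,27,0,0,0,-1],[-12,-17,27,0,0,0,-1],[-12,-17,27,0,0,0,-1],[-12,-17,27,0,0,0,-1],[-9,-18,27,0,0,0,-1],[-6,-18,27,0,0,0,-1],[-6,-18,27,0,0,0,-1],[0,-18,27,0,0,0,-1],[0,-18,27,0,0,0,-1],[0,-18,27,0,0,0,-1],[0,-18,27,0,0,0,-1],[0,-18,27,0,0,0,-1],[0,-18,27,0,0,0,-1],[0,-18,27,0,0,0,-1],[0,-20,27,0,0,0,-1]])

```text
clock: 2.72
eef_pos: [0.5604, 0.0128, 0.3603]
tool_rot: [0.085, 0.702, -0.085, 0.702]
ft_force: [0.7, 0.5, 0.3]
grip_width: 0.0851
```

>>> play_rows(plan=[[0,0,0,0.0857,0,0,-1],[0,0,0,0.0857,0,0,-1],[0,0,0,0.0857,0,0,-1],[0,0,0,0.0857,0,0,-1],[0,0,0,0.0857,0,0,-1],[0,0,0,0.0857,0,0,-1],[0,0,0,0.0857,0,0,-1],[0,0,0,0.0857,0,0,-1],[0,0,0,0.0857,0,0,-1],[0,0,0,0.0857,0,0,-1],[0,0,0,0.0857,0,0,-1],[0,0,0,0.0857,0,0,-1],[0,0,0,0.0857,0,0,-1],[0,0,0,0.0857,0,0,-1],[0,0,0,0.0857,0,0,-1],[0,0,0,0.0857,0,0,-1],[0,0,0,0.0857,0,0,-1],[0,0,0,0.0857,0,0,-1],[0,0,0,0.0857,0,0,-1],[0,0,0,0.0857,0,0,-1]])

```text
clock: 4.38
eef_pos: [0.5595, 0.014, 0.3602]
tool_rot: [-0.587, -0.394, 0.587, -0.394]
ft_force: [0.4, -0.1, 0.0]
grip_width: 0.0857
```

Run:
```python
from h import *
p=camera('wrist');save(p,'w1')
T=np.linalg.inv(np.array(p['camera_from_world']));print(T.round(3))
for t in ['cap','cap_grip','tower','hopper']:
    print(t,[(np.round(r['centre'],4).tolist(),round(r['confidence'],2)) for r in pinpoint(t,p)[:3]])
plan([.578,.014,.26],-22)
ys,xs=np.nonzero(p['depth']>0);W=world(p,np.c_[xs,ys])
near=np.hypot(W[:,0]-.578,W[:,1]-.013)<.07
for lo,hi in((.188,.199),(.208,.220)):
    s=near&(W[:,2]>lo)&(W[:,2]<hi)
    if s.sum()>5: print(s.sum(),W[s].mean(0).round(4),cv2.minAreaRect((W[s][:,:2]*1000).astype(np.float32)))
```

```text
[[ 0.925  0.359  0.123  0.59 ]
 [-0.379  0.875  0.3    0.091]
 [ 0.    -0.324  0.946  0.503]
 [ 0.     0.     0.     1.   ]]
cap [([0.4402, -0.0784, -0.0005], 0.93), ([0.5732, 0.0091, 0.171], 0.79), ([0.4376, 0.2529, 0.0104], 0.73)]
cap_grip [([0.5733, 0.0149, 0.204], 0.94), ([0.4434, -0.0836, 0.0328], 0.64)]
tower []
hopper []
clock 4.63 pos [0.5595 0.014  0.3603] yaw -21.9 F [-1.4  0.6 -0.6] w 0.0854 j [ 0.02  0.36  0.5   1.71 -0.    1.98]
tool axes (cols)
 [[-0.     0.928 -0.373]
 [-0.    -0.373 -0.928]
 [-1.    -0.     0.   ]]
rotvec tool [0.0018 0.     0.0001] shift tool mm now [100.3  17.2  -6.9] shift after turn [100.3  17.2  -7. ]
6390 [0.5772 0.0152 0.1939] ((576.9195556640625, 12.871135711669922), (75.6115951538086, 76.1857681274414), 67.7300033569336)
899 [0.577  0.0137 0.2135] ((576.8392944335938, 12.905211448669434), (43.50830078125, 14.552458763122559), 67.60783386230469)
```

View pics/w1.png

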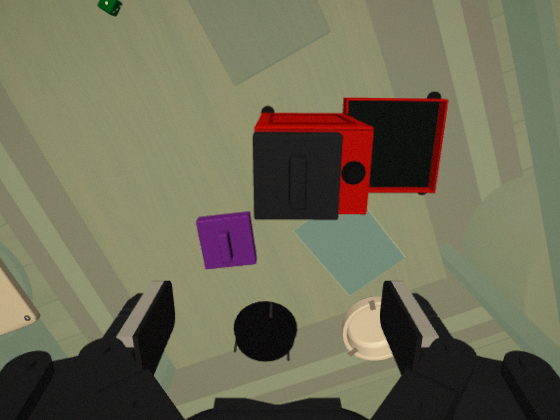

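The wrist view shows the dark cap at px (297,175) on the red hopper, with the bar vertical at (298,180), the button at (353,172) and the tray beyond. The cap centre is (0.577, 0.013), its top plate is at z=0.194, and the jaw angle is -22.35°.

>>> play_rows(plan=[[27,3.3,-1.1,0.0016,0,0,0.3],[27,3.3,-1.1,0.0016,0,0,0.3],[27,3.3,-1.1,0.0016,0,0,0.3],[27,3.3,-1.1,0.0016,0,0,0.3],[27,3.4,-1.2,0.0016,0,0,0.3],[10,0,0,0,0,0,0.3],[8,0,0,0,0,0,0.3],[5,0,0,0,0,0,0.3],[4,0,0,0,0,0,0.3],[0,0,0,0,0,0,0.3],[0,0,0,0,0,0,0.3]])

```text
clock: 5.55
eef_pos: [0.5776, 0.0129, 0.1996]
tool_rot: [0.588, 0.393, -0.587, 0.394]
ft_force: [-0.1, -0.6, 0.2]
grip_width: 0.0301
```

Run:
```python
from h import *
p=camera('wrist');save(p,'w2')
plan([.577,.013,.197],-22.35)
```

```text
clock 5.60 pos [0.5777 0.0129 0.1997] yaw -22.45 F [-0.7  0.4  0.3] w 0.0298 j [0.02 0.41 0.16 1.32 0.   1.99]
tool axes (cols)
 [[ 0.002  0.924 -0.382]
 [ 0.    -0.382 -0.924]
 [-1.     0.002 -0.001]]
rotvec tool [-0.0018 -0.001  -0.0022] shift tool mm now [ 2.7 -0.6  0.2] shift after turn [ 2.7 -0.6  0.2]
```

View pics/w2.png

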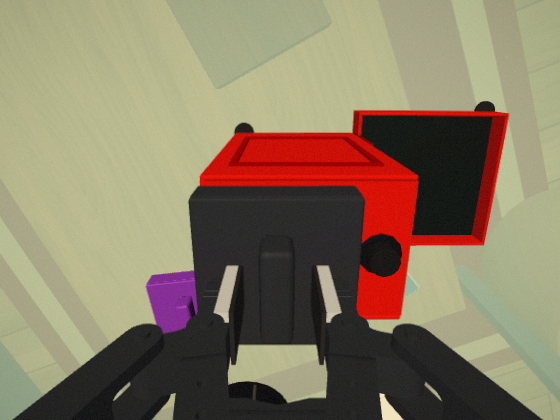

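The bar at px (276,285) is centred between the pads at 228 and 326. I'll go down 2.5 mm, close, and pull straight up.

>>> play_rows(plan=[[2.5,-0.6,0,0,0,0,0.3],[0,0,0,0,0,0,1],[0,0,0,0,0,0,1],[0,0,0,0,0,0,1],[0,0,0,0,0,0,1],[0,0,0,0,0,0,1],[0,0,0,0,0,0,1],[0,0,0,0,0,0,1]])

```text
clock: 6.27
eef_pos: [0.5767, 0.0131, 0.1964]
tool_rot: [0.588, 0.393, -0.588, 0.393]
ft_force: [-0.3, -0.4, 4.1]
grip_width: 0.0122
```

>>> play_rows(plan=[[-1,0,0,0,0,0,1],[-2,0,0,0,0,0,1],[-3,0,0,0,0,0,1],[-4,0,0,0,0,0,1],[-4,0,0,0,0,0,1],[-4,0,0,0,0,0,1],[-6,0,0,0,0,0,1],[-10,0,0,0,0,0,1],[-15,0,0,0,0,0,1],[-15,0,0,0,0,0,1],[-10,0,0,0,0,0,1],[0,0,0,0,0,0,1]])

```text
clock: 7.27
eef_pos: [0.5777, 0.0132, 0.2736]
tool_rot: [0.59, 0.392, -0.586, 0.394]
ft_force: [1.6, 0.5, -0.4]
grip_width: 0.0124
```

Run:
```python
from h import *
p=camera('wrist');save(p,'w3')
for t in ['cap','hopper','die_in','die']:
    print(t,[(np.round(r['centre'],4).tolist(),round(r['confidence'],2)) for r in pinpoint(t,p)[:4]])
plan([.43,.11,.30],-22.35)
```

```text
cap [([0.5771, 0.0103, 0.2478], 0.8), ([0.4426, -0.0769, -0.0005], 0.62)]
hopper []
die_in [([0.5693, 0.0336, 0.1431], 0.81), ([0.5918, 0.0216, 0.1425], 0.72)]
die []
clock 7.52 pos [0.5758 0.0131 0.2688] yaw -22.46 F [ 0.1 -0.4 -0.3] w 0.0121 j [0.02 0.39 0.31 1.49 0.   1.99]
tool axes (cols)
 [[-0.002  0.924 -0.382]
 [-0.    -0.382 -0.924]
 [-1.    -0.002  0.001]]
rotvec tool [-0.0019  0.0008  0.0019] shift tool mm now [ -30.9 -171.8  -33.8] shift after turn [ -31.2 -171.7  -34.1]
```

View pics/w3.png

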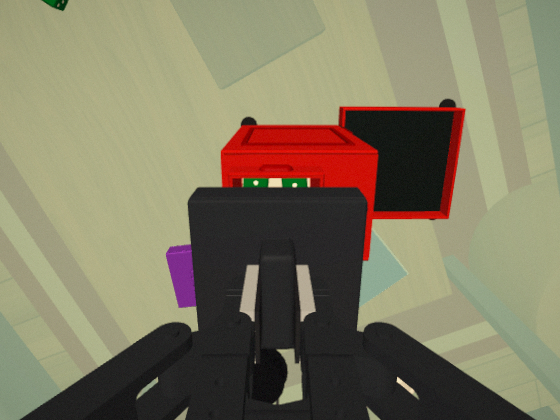

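The cap is off and held; two dice show inside the hopper at px (275,184). Now I'll set the cap down at about (0.43, 0.11).

>>> play_rows(plan=[[0,-15,-3,0,0,0,1],[0,-27,-5.5,0,0,0,1],[0,-30,-6,0,0,0,1],[0,-30,-6,0,0,0,1],[0,-30,-6,0,0,0,1],[0,-25,-5,0,0,0,1],[0,-15,-2.5,0,0,0,1],[15,0,0,0,0,0,1],[30,0,0,0,0,0,1],[30,0,0,0,0,0,1],[30,0,0,0,0,0,1],[30,0,0,0,0,0,1],[30,0,0,0,0,0,1],[30,0,0,0,0,0,1],[20,0,0,0,0,0,1],[12,0,0,0,0,0,1],[6,0,0,0,0,0,1],[0,0,0,0,0,0,1],[0,0,0,0,0,0,1]])

```text
clock: 9.1
eef_pos: [0.4307, 0.1102, 0.0369]
tool_rot: [-0.588, -0.393, 0.588, -0.393]
ft_force: [-0.1, 0.5, -1.2]
grip_width: 0.0122
```

Run:
```python
from h import *
plan([.43,.11,.025],-22.35)
```

```text
clock 9.10 pos [0.4307 0.1102 0.0369] yaw -22.47 F [-0.1  0.5 -1.2] w 0.0122 j [ 0.25  0.33 -0.44  0.8  -0.    2.21]
tool axes (cols)
 [[-0.     0.924 -0.382]
 [-0.    -0.382 -0.924]
 [-1.    -0.     0.   ]]
rotvec tool [-0.0021  0.0002  0.0001] shift tool mm now [11.9 -0.6  0.5] shift after turn [11.9 -0.6  0.5]
```

>>> play_rows(plan=[[5,0,0,0,0,0,1],[3,0,0,0,0,0,1],[1.5,0,0,0,0,0,1],[1,0,0,0,0,0,1],[1,0,0,0,0,0,1],[0,0,0,0,0,0,1]])

```text
clock: 9.6
eef_pos: [0.4305, 0.1103, 0.0254]
tool_rot: [0.588, 0.393, -0.588, 0.393]
ft_force: [0.5, -0.8, -1.1]
grip_width: 0.0123
```

>>> play_rows(plan=[[1,0,0,0,0,0,1],[0,0,0,0,0,0,1]])

```text
clock: 9.77
eef_pos: [0.4305, 0.1103, 0.0243]
tool_rot: [0.588, 0.393, -0.588, 0.393]
ft_force: [0.8, -0.5, -0.4]
grip_width: 0.013
```

>>> play_rows(plan=[[0,0,0,0,0,0,0.3],[0,0,0,0,0,0,0.3],[0,0,0,0,0,0,0.3],[0,0,0,0,0,0,0.3],[-10,0,0,0,0,0,0.3],[-25,0,0,0,0,0,0.3],[-30,0,0,0,0,0,0.3],[-35,0,0,0,0,0,0.3],[-35,0,0,0,0,0,0.3],[-35,0,0,0,0,0,0.3],[-35,0,0,0,0,0,0.3],[-20,0,0,0,0,0,0.3],[0,0,0,0,0,0,0.3]])

```text
clock: 10.85
eef_pos: [0.4332, 0.111, 0.2546]
tool_rot: [0.591, 0.392, -0.584, 0.394]
ft_force: [1.6, 0.5, -0.2]
grip_width: 0.0298
```

```bash
cat > look.py <<'E'
from h import *
import sys
p=camera('wrist');save(p,sys.argv[1])
m=p['frame'].astype(int);ys,xs=np.nonzero(p['depth']>0);W=world(p,np.c_[xs,ys]);c=m[ys,xs]
def rect(n,s):
    if s.sum()>5: print(n,s.sum(),W[s].mean(0).round(4),cv2.minAreaRect((W[s][:,:2]*1000).astype(np.float32)))
near=np.hypot(W[:,0]-.43,W[:,1]-.11)<.07
rect('captop',near&(W[:,2]>.017)&(W[:,2]<.027));rect('bar',near&(W[:,2]>.037)&(W[:,2]<.047))
rect('die',(np.hypot(W[:,0]-.439,W[:,1]-.255)<.03)&(W[:,2]>.014)&(W[:,2]<.026))
for t in ['die','hopper']:
    print(t,[(np.round(r['centre'],4).tolist(),round(r['confidence'],2)) for r in pinpoint(t,p)[:3]])
E
python3 look.py w4
python3 - <<'E'
from h import *
plan([.4385,.255,.15],37)
E
```

```text
captop 4538 [0.4308 0.1121 0.0217] ((430.0023193359375, 109.95626068115234), (76.52832794189453, 76.20264434814453), 67.69915771484375)
bar 595 [0.4305 0.1109 0.0414] ((430.2736511230469, 110.37767028808594), (42.95539855957031, 13.250750541687012), 67.36012268066406)
die 453 [0.4375 0.2546 0.0185] ((437.32672119140625, 255.08688354492188), (19.286964416503906, 19.685461044311523), 34.01322937011719)
die [([0.4386, 0.2512, 0.0099], 0.84)]
hopper [([0.5813, 0.0119, 0.1839], 0.74)]
clock 11.00 pos [0.4301 0.1102 0.2487] yaw -22.46 F [-0.  -0.2 -0.5] w 0.0299 j [ 0.25  0.12 -0.09  1.35 -0.    2.21]
tool axes (cols)
 [[-0.001  0.924 -0.382]
 [-0.    -0.382 -0.924]
 [-1.    -0.     0.   ]]
rotvec tool [-1.0378e+00  1.0000e-04  7.0000e-04] shift tool mm now [  98.7  -47.5 -137.1] shift after turn [  98.7   93.9 -110.6]
```

View pics/w4.png

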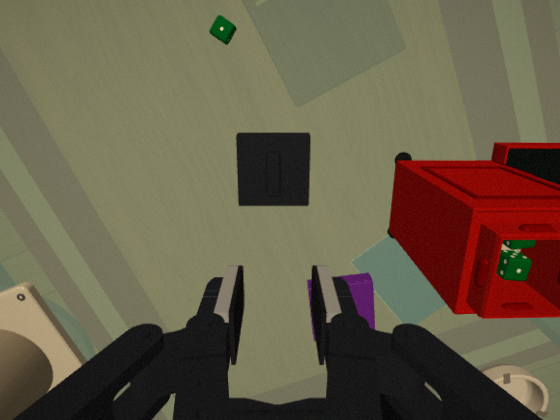

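The cap stands flat at (0.430, 0.110) with its yaw kept. The die is at px (222,30), at (0.4375, 0.255), with its faces at 34°.

>>> play_rows(plan=[[15,-7,-20,0,0,0,0],[19,-9.5,-27,0,0,0,0],[20,-9.5,-27,0,0,0,0],[20,-9.5,-27,0,0,0,0],[20,-9,-25.4,0,0,0,0],[5,-4,-10,0,0,0,0],[0,0,0,-0.082,0,0,0],[0,0,0,-0.082,0,0,0],[0,0,0,-0.082,0,0,0],[0,0,0,-0.082,0,0,0],[0,0,0,-0.082,0,0,0],[0,0,0,-0.082,0,0,0],[0,0,0,-0.082,0,0,0],[0,0,0,-0.082,0,0,0],[0,0,0,-0.082,0,0,0],[0,0,0,-0.082,0,0,0],[0,0,0,-0.082,0,0,0],[0,0,0,-0.082,0,0,0],[0,0,0,0,0,0,0]])

```text
clock: 12.58
eef_pos: [0.4369, 0.2539, 0.1492]
tool_rot: [0.331, 0.625, -0.333, 0.624]
ft_force: [-0.3, -0.0, -0.1]
grip_width: 0.0427
```

```bash
python3 look.py w5
python3 - <<'E'
from h import *
plan([.4375,.255,.005],34)
E
```

```text
captop 2614 [0.4113 0.1178 0.0217] ((429.3582763671875, 109.93492126464844), (76.60955810546875, 76.82720184326172), 67.25343322753906)
die 575 [0.4368 0.2563 0.0185] ((437.1839904785156, 255.84759521484375), (18.150856018066406, 18.93145751953125), 34.27735900878906)
die [([0.4361, 0.2551, 0.01], 0.73)]
hopper []
clock 12.73 pos [0.4373 0.2543 0.1497] yaw 33.8 F [-0.  -0.4  0.1] w 0.0426 j [ 0.53  0.3  -0.13  1.14 -0.    1.51]
tool axes (cols)
 [[-0.001  0.831  0.556]
 [-0.001  0.556 -0.831]
 [-1.    -0.002  0.   ]]
rotvec tool [-0.0035  0.      0.0016] shift tool mm now [144.7   0.8  -0.5] shift after turn [144.7   0.6  -0.4]
```

>>> play_rows(plan=[[20,0.5,-0.5,0,0,0,0],[30,0,0,0,0,0,0],[30,0,0,0,0,0,0],[30,0,0,0,0,0,0],[17,0,0,0,0,0,0],[10,0,0,0,0,0,0],[5,0,0,0,0,0,0],[2,0,0,0,0,0,0],[0,0,0,0,0,0,0],[0,0,0,0,0,0,1],[0,0,0,0,0,0,1],[0,0,0,0,0,0,1],[0,0,0,0,0,0,1],[0,0,0,0,0,0,1],[0,0,0,0,0,0,1],[0,0,0,0,0,0,1]])

```text
clock: 14.07
eef_pos: [0.439, 0.2562, 0.0078]
tool_rot: [0.333, 0.624, -0.331, 0.625]
ft_force: [-0.4, -0.3, 6.1]
grip_width: 0.017
```

>>> play_rows(plan=[[-10,0,0,0,0,0,1],[-25,0,0,0,0,0,1],[-35,0,0,0,0,0,1],[-35,0,0,0,0,0,1],[-35,0,0,0,0,0,1],[-35,0,0,0,0,0,1],[-35,0,0,0,0,0,1],[-35,0,0,0,0,0,1],[-20,0,0,0,0,0,1],[0,0,0,0,0,0,1],[0,0,0,0,0,0,1]])

```text
clock: 14.98
eef_pos: [0.4384, 0.2558, 0.2733]
tool_rot: [0.334, 0.623, -0.331, 0.625]
ft_force: [0.5, 0.8, -0.1]
grip_width: 0.0176
```

Run:
```python
from h import *
plan([.577,.013,.27],-22.4)
p=camera('wrist');save(p,'w6')
for t in ['die']: print(t,[(np.round(r['centre'],4).tolist(),round(r['confidence'],2)) for r in pinpoint(t,p)[:3]])
```

```text
clock 14.98 pos [0.4384 0.2558 0.2733] yaw 33.92 F [ 0.5  0.8 -0.1] w 0.0176 j [ 0.53  0.24  0.11  1.44 -0.    1.51]
tool axes (cols)
 [[ 0.003  0.83   0.558]
 [ 0.002  0.558 -0.83 ]
 [-1.     0.004  0.   ]]
rotvec tool [ 0.983  -0.0017 -0.0037] shift tool mm now [  3.3 -20.5 278.9] shift after turn [  3.3 220.7 171.7]
die [([0.4363, 0.2549, 0.2741], 0.7), ([0.5758, 0.0095, 0.0041], 0.55)]
```

>>> play_rows(plan=[[0,-1.5,20,0,0,0,1],[0,-2.5,34,0,0,0,1],[0,-2.5,34,0,0,0,1],[0,-2.5,34,0,0,0,1],[0,-2.5,34,0,0,0,1],[0,-2.5,34,0,0,0,1],[0,-2.5,34,0,0,0,1],[0,-2.5,34,0,0,0,1],[0,-1.5,21,0.08,0,0,1],[0,0,0,0.082,0,0,1],[0,0,0,0.082,0,0,1],[0,0,0,0.082,0,0,1],[0,0,0,0.082,0,0,1],[0,0,0,0.082,0,0,1],[0,0,0,0.082,0,0,1],[0,0,0,0.082,0,0,1],[0,0,0,0.082,0,0,1],[0,0,0,0.082,0,0,1],[0,0,0,0.082,0,0,1],[0,0,0,0.082,0,0,1]])

```text
clock: 16.75
eef_pos: [0.5754, 0.0125, 0.269]
tool_rot: [-0.587, -0.393, 0.59, -0.392]
ft_force: [-0.3, 0.9, -0.9]
grip_width: 0.0171
```

Run:
```python
from h import *
p=camera('wrist');save(p,'w7')
plan([.577,.013,.205],-22.4)
for t in ['hopper','die','die_in']: print(t,[(np.round(r['centre'],4).tolist(),round(r['confidence'],2)) for r in pinpoint(t,p)[:6]])
```

```text
clock 16.80 pos [0.5754 0.0125 0.269 ] yaw -22.72 F [-0.8 -0.4 -0.4] w 0.0171 j [0.02 0.39 0.31 1.5  0.   1.99]
tool axes (cols)
 [[-0.005  0.922 -0.386]
 [-0.    -0.386 -0.922]
 [-1.    -0.004  0.002]]
rotvec tool [-0.0056  0.0018  0.0042] shift tool mm now [64.   1.6 -1.2] shift after turn [64.   1.3 -1. ]
hopper [([0.5807, 0.0138, 0.1865], 0.91)]
die [([0.5579, 0.0041, 0.1435], 0.68), ([0.5745, 0.012, 0.2713], 0.57)]
die_in [([0.559, 0.004, 0.1404], 0.83), ([0.5912, 0.0226, 0.1394], 0.63), ([0.5842, -0.0032, 0.1432], 0.59), ([0.5671, 0.0333, 0.1462], 0.57)]
```

View pics/w7.png

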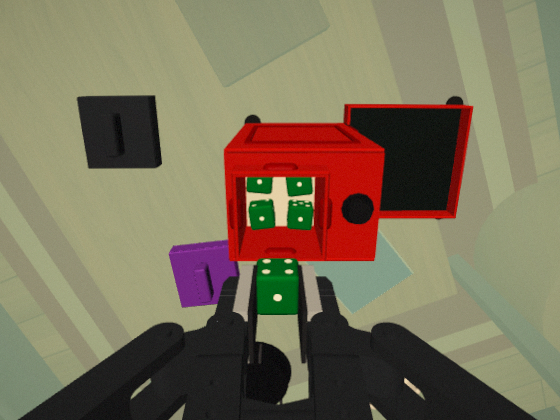

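The four dice are at px (260–300, 185–213) and the held die is centred between the pads. I'll lower to just above the rim and release.

>>> play_rows(plan=[[12,0.5,-0.3,-0.0028,0,0,1],[20,0.5,-0.3,-0.0028,0,0,1],[20,0.5,-0.4,0,0,0,1],[10,0,0,0,0,0,1],[5,0,0,0,0,0,1],[0,0,0,0,0,0,1],[0,0,0,0,0,0,1],[0,0,0,0,0,0,1],[0,0,0,0,0,0,0.3],[0,0,0,0,0,0,0.3],[0,0,0,0,0,0,0.3],[0,0,0,0,0,0,0.3],[0,0,0,0,0,0,0.3],[-10,0,0,0,0,0,0.3],[-20,0,0,0,0,0,0.3],[-25,0,0,0,0,0,0.3],[-10,0,0,0,0,0,0.3],[0,0,0,0,0,0,0.3],[0,0,0,0,0,0,0.3]])

```text
clock: 18.53
eef_pos: [0.5787, 0.0129, 0.2698]
tool_rot: [0.587, 0.395, -0.586, 0.396]
ft_force: [-0.5, 0.6, -0.0]
grip_width: 0.0303
```

Run:
```python
from h import *
p=camera('wrist');save(p,'w8')
plan([.430,.110,.25],-22.4)
for t in ['hopper','die','die_in']: print(t,[(np.round(r['centre'],4).tolist(),round(r['confidence'],2)) for r in pinpoint(t,p)[:6]])
# rim rectangle
m=p['frame'].astype(int);ys,xs=np.nonzero(p['depth']>0);W=world(p,np.c_[xs,ys]);c=m[ys,xs]
s=(np.hypot(W[:,0]-.577,W[:,1]-.013)<.055)&(W[:,2]>.184)&(W[:,2]<.196)&(c[:,0]>c[:,1]+60)
print(s.sum(),cv2.minAreaRect((W[s][:,:2]*1000).astype(np.float32)))
```

```text
clock 18.58 pos [0.5781 0.0129 0.2686] yaw -22.03 F [-0.6  0.6 -0.3] w 0.0301 j [ 0.02  0.39  0.31  1.49 -0.    1.98]
tool axes (cols)
 [[-0.001  0.927 -0.375]
 [-0.    -0.375 -0.927]
 [-1.    -0.001  0.   ]]
rotvec tool [0.0065 0.0003 0.0007] shift tool mm now [  18.7 -173.7  -34.5] shift after turn [  18.6 -173.9  -33.3]
hopper [([0.5588, 0.0041, 0.1436], 0.68), ([0.5804, 0.0113, 0.1854], 0.64)]
die [([0.5794, 0.0105, 0.1663], 0.62)]
die_in [([0.5718, 0.0328, 0.1416], 0.91), ([0.5592, 0.0048, 0.1455], 0.88), ([0.5927, 0.025, 0.1398], 0.7), ([0.5873, -0.0016, 0.1402], 0.69)]
2115 ((577.1459350585938, 13.6942138671875), (64.4643783569336, 65.76280212402344), 68.14916229248047)
```

View pics/w8.png

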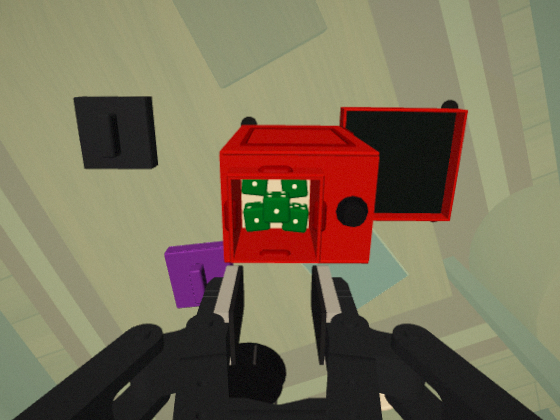

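All five dice are in the hopper; the new one sits in the middle at px (277,208), below the rim. Next I'll pick the cap back up.

>>> play_rows(plan=[[0,-15,-3,0.0025,0,0,0.3],[0,-27,-5.5,0.0025,0,0,0.3],[0,-30,-6,0.0025,0,0,0.3],[0,-30,-6,0,0,0,0.3],[0,-30,-5.5,0,0,0,0.3],[0,-27,-5,0,0,0,0.3],[0,-15,-2.5,0,0,0,0.3],[15,0,0,0,0,0,0.3],[30,0,0,0,0,0,0.3],[30,0,0,0,0,0,0.3],[30,0,0,0,0,0,0.3],[30,0,0,0,0,0,0.3],[30,0,0,0,0,0,0.3],[20,0,0,0,0,0,0.3],[0,0,0,0,0,0,0.3],[0,0,0,0,0,0,0.3]])

```text
clock: 20.07
eef_pos: [0.429, 0.1096, 0.0832]
tool_rot: [-0.587, -0.393, 0.589, -0.393]
ft_force: [0.0, 0.4, -0.4]
grip_width: 0.0299
```

```bash
python3 look.py w9
python3 - <<'E'
from h import *
plan([.430,.110,.0265],-22.4)
E
```

```text
captop 12031 [0.432  0.1158 0.0218] ((429.58428955078125, 109.86441040039062), (76.74690246582031, 75.78523254394531), 67.28514862060547)
bar 1866 [0.4304 0.1116 0.0415] ((429.8240966796875, 110.02606201171875), (44.25887680053711, 14.136417388916016), 66.97103881835938)
die []
hopper []
clock 20.22 pos [0.4316 0.1104 0.0858] yaw -22.46 F [ 0.2  0.1 -0.1] w 0.0298 j [ 0.25  0.26 -0.38  0.93 -0.    2.21]
tool axes (cols)
 [[ 0.003  0.924 -0.382]
 [ 0.001 -0.382 -0.924]
 [-1.     0.002 -0.002]]
rotvec tool [-0.001  -0.0017 -0.0025] shift tool mm now [59.3 -1.5  1.1] shift after turn [59.3 -1.3  1. ]
```

>>> play_rows(plan=[[15,-1,0.5,0,0,0,0.3],[20,0,0,0,0,0,0.3],[14,0,0,0,0,0,0.3],[7,0,0,0,0,0,0.3],[3.5,0,0,0,0,0,0.3],[0,0,0,0,0,0,0.3],[0,0,0,0,0,0,1],[0,0,0,0,0,0,1],[0,0,0,0,0,0,1],[0,0,0,0,0,0,1],[0,0,0,0,0,0,1],[0,0,0,0,0,0,1],[0,0,0,0,0,0,1]])

```text
clock: 21.3
eef_pos: [0.4302, 0.1103, 0.026]
tool_rot: [0.589, 0.393, -0.587, 0.393]
ft_force: [-1.1, 0.0, 6.0]
grip_width: 0.0125
```

>>> play_rows(plan=[[-8,0,0,0,0,0,1],[-20,0,0,0,0,0,1],[-30,0,0,0,0,0,1],[-35,0,0,0,0,0,1],[-35,0,0,0,0,0,1],[-35,0,0,0,0,0,1],[-35,0,0,0,0,0,1],[-30,0,0,0,0,0,1],[-15,0,0,0,0,0,1],[0,15,3,0,0,0,1],[0,27,5.5,0,0,0,1],[0,30,6,0,0,0,1],[0,30,6,0,0,0,1],[0,30,5.5,0,0,0,1],[0,24,5,0,0,0,1],[0,15,2.5,0,0,0,1],[0,0,0,0,0,0,1],[0,0,0,0,0,0,1],[0,0,0,0,0,0,1]])

```text
clock: 22.88
eef_pos: [0.5733, 0.0141, 0.2678]
tool_rot: [-0.587, -0.393, 0.588, -0.393]
ft_force: [-0.2, -0.1, -0.6]
grip_width: 0.0126
```

Run:
```python
from h import *
p=camera('wrist');save(p,'w10')
plan([.5770,.0132,.230],-22.4)
ys,xs=np.nonzero(p['depth']>0);W=world(p,np.c_[xs,ys]);m=p['frame'].astype(int);c=m[ys,xs]
z0=get_obs()['eef_pos'][2]
s=(np.hypot(W[:,0]-.577,W[:,1]-.013)<.06)&(abs(W[:,2]-(z0-.0025))<.005)&(c.max(1)-c.min(1)<15)
print(s.sum(),W[s].mean(0),cv2.minAreaRect((W[s][:,:2]*1000).astype(np.float32)))
```

```text
clock 22.93 pos [0.5732 0.0143 0.268 ] yaw -22.41 F [ 0.3  0.2 -0.4] w 0.0123 j [0.02 0.38 0.29 1.49 0.   1.99]
tool axes (cols)
 [[-0.001  0.924 -0.381]
 [ 0.    -0.381 -0.924]
 [-1.    -0.001  0.   ]]
rotvec tool [-0.0002  0.0001  0.0008] shift tool mm now [38.   3.9 -0.4] shift after turn [38.   3.9 -0.4]
14758 [0.57851017 0.02863378 0.26352965] ((572.6785888671875, 14.028060913085938), (76.80209350585938, 75.74412536621094), 67.51538848876953)
```

View pics/w10.png

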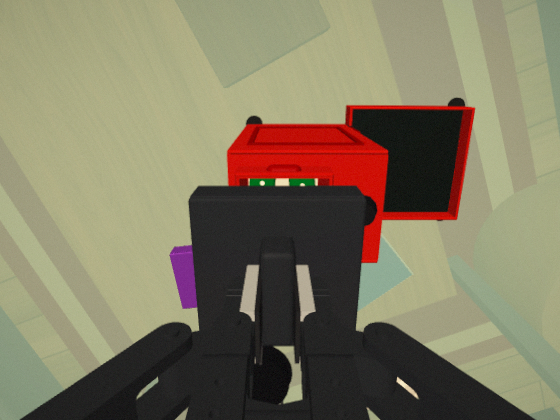

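The cap is held level and square at px (276,270). I'll lower it onto the neck slowly.

>>> play_rows(plan=[[10,2,-0.3,0,0,0,1],[18,2,-0.2,0,0,0,1],[14,0,0,0,0,0,1],[6,0,0,0,0,0,1],[3,0,0,0,0,0,1],[0,0,0,0,0,0,1],[0,0,0,0,0,0,1]])

```text
clock: 23.52
eef_pos: [0.5783, 0.0129, 0.2175]
tool_rot: [0.588, 0.393, -0.587, 0.393]
ft_force: [0.7, -0.0, -0.3]
grip_width: 0.0124
```

Run:
```python
from h import *
plan([.5770,.0133,.198],-22.4)
```

```text
clock 23.52 pos [0.5783 0.0129 0.2175] yaw -22.43 F [ 0.7 -0.  -0.3] w 0.0124 j [ 0.02  0.4   0.2   1.36 -0.    1.98]
tool axes (cols)
 [[ 0.001  0.924 -0.382]
 [ 0.    -0.382 -0.924]
 [-1.     0.001 -0.   ]]
rotvec tool [-0.0005 -0.0004 -0.0009] shift tool mm now [19.5 -1.3  0.1] shift after turn [19.5 -1.3  0.1]
```

>>> play_rows(plan=[[0,-0.8,0,0,0,0,1],[3,0,0,0,0,0,1],[3,0,0,0,0,0,1],[2,0,0,0,0,0,1],[0,0,0,0,0,0,1],[0,0,0,0,0,0,1]])

```text
clock: 24.02
eef_pos: [0.5775, 0.0129, 0.2092]
tool_rot: [0.588, 0.393, -0.588, 0.393]
ft_force: [-1.7, -0.1, 1.9]
grip_width: 0.0127
```

>>> play_rows(plan=[[2,0,0,0,0,0,1],[2,0,0,0,0,0,1],[2,0,0,0,0,0,1],[2,0,0,0,0,0,1],[2,0,0,0,0,0,1],[0,0,0,0,0,0,1]])

```text
clock: 24.52
eef_pos: [0.5772, 0.0129, 0.1983]
tool_rot: [-0.588, -0.393, 0.588, -0.393]
ft_force: [0.0, -0.9, 1.1]
grip_width: 0.0121
```

>>> play_rows(plan=[[1,0,0,0,0,0,1],[1,0,0,0,0,0,1],[0,0,0,0,0,0,1]])

```text
clock: 24.77
eef_pos: [0.5772, 0.0129, 0.1982]
tool_rot: [0.588, 0.393, -0.588, 0.393]
ft_force: [-3.7, -0.9, 9.4]
grip_width: 0.0126
```

>>> play_rows(plan=[[1,0,0,0,0,0,1],[1,0,0,0,0,0,1],[0,0,0,0,0,0,1],[0,0,0,0,0,0,1]])

```text
clock: 25.1
eef_pos: [0.5773, 0.0128, 0.1981]
tool_rot: [0.589, 0.393, -0.587, 0.394]
ft_force: [-6.7, -0.7, 16.5]
grip_width: 0.0123
```

It's a hard stop at z=0.198, which is home (0.172 + the 0.026 grip offset). I'll relieve the push, release, retreat and check.

>>> play_rows(plan=[[-3.5,0,0,0,0,0,1],[0,0,0,0,0,0,0.3],[0,0,0,0,0,0,0.3],[0,0,0,0,0,0,0.3],[0,0,0,0,0,0,0.3],[-10,0,0,0,0,0,0.3],[-25,0,0,0,0,0,0.3],[-35,0,0,0,0,0,0.3],[-35,0,0,0,0,0,0.3],[-35,0,0,0,0,0,0.3],[-20,0,0,0,0,0,0.3],[0,0,0,0,0,0,0.3],[0,0,0,0,0,0,0.3],[0,0,0,0,0,0,0.3]])

```text
clock: 26.27
eef_pos: [0.5772, 0.013, 0.3577]
tool_rot: [-0.587, -0.393, 0.588, -0.393]
ft_force: [-0.3, -0.0, -0.5]
grip_width: 0.0299
```

Run:
```python
from h import *
for n in ['wrist','scene','side']:
    p=camera(n)
    if n!='side': save(p,'f_'+n)
    ys,xs=np.nonzero(p['depth']>0);W=world(p,np.c_[xs,ys]);m=p['frame'].astype(int);c=m[ys,xs]
    near=(np.hypot(W[:,0]-.577,W[:,1]-.013)<.06)&(c.max(1)-c.min(1)<15)
    for a,b in((.186,.204),(.206,.232)):
        s=near&(W[:,2]>a)&(W[:,2]<b)
        if s.sum()>8: print(n,s.sum(),'zmed',np.median(W[s][:,2]).round(4),cv2.minAreaRect((W[s][:,:2]*1000).astype(np.float32)))
        if n=='wrist' and a<.2:
            A=np.c_[W[s][:,:2]-[.577,.013],np.ones(s.sum())];print('tilt/height',np.linalg.lstsq(A,W[s][:,2],rcond=None)[0])
    if n!='wrist':
        for t in ['ashtray','coasters','cup','oakbox','die']: print(t,[(np.round(r['centre'],3).tolist(),round(r['confidence'],2)) for r in pinpoint(t,p)[:2]])
print(get_obs()['clock'],get_obs()['eef_pos'])
```

```text
wrist 6420 zmed 0.1939 ((576.3040161132812, 13.170429229736328), (75.8222885131836, 75.18860626220703), 67.68465423583984)
tilt/height [-0.00142134 -0.0059147   0.19390506]
wrist 929 zmed 0.2137 ((576.7302856445312, 13.06152057647705), (43.59545135498047, 14.360772132873535), 67.59323120117188)
scene 670 zmed 0.1944 ((577.3795776367188, 14.38375473022461), (76.15411376953125, 80.02257537841797), 67.3324966430664)
scene 104 zmed 0.2128 ((578.9852905273438, 13.192815780639648), (42.57324981689453, 14.924105644226074), 69.09829711914062)
ashtray [([0.601, -0.302, 0.002], 0.61)]
coasters [([0.426, -0.249, 0.003], 0.81)]
cup [([0.617, 0.272, -0.006], 0.66)]
oakbox [([0.509, 0.445, -0.003], 0.88), ([0.548, 0.63, -0.0], 0.88)]
die []
side 499 zmed 0.1956 ((581.8226318359375, 10.20792007446289), (77.44622802734375, 91.15039825439453), 65.8786849975586)
side 79 zmed 0.2142 ((575.5400390625, 13.864330291748047), (47.77056121826172, 14.741544723510742), 68.30110168457031)
ashtray [([0.604, -0.306, -0.002], 0.85)]
coasters [([0.432, -0.254, -0.0], 0.77)]
cup [([0.616, 0.266, 0.001], 0.68)]
oakbox [([0.514, 0.442, 0.0], 0.74), ([0.615, 0.269, 0.0], 0.3)]
die [([0.615, 0.269, 0.002], 0.62)]
26.9167 [0.57738999 0.01295744 0.35831153]
```

View pics/f_wrist.png

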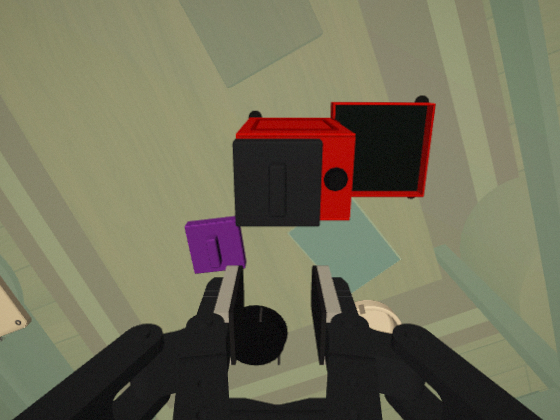

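The cap is level at z=0.194, the same as at the start. The tray is empty, the button at px (335,179) is up, and everything else is where it was. Handing in.

```bash
python3 -c "
from workcell import *
print(job_done())"
```

```text
the job is handed in; nothing more can be done
None
```

The job is done and handed in at about 27 s. I pulled the cap straight up off the hopper and stood it on the glass. Then I dropped the stray die in through the mouth, where the wrist camera showed all five dice below the rim. After that I put the cap back square and pressed it until it stopped dead at about 16 N.

**Last checks:**
- **Cap:** from the wrist camera, the top plate is at z = 193.9 mm, against 194 mm when fully home. It is tilted by less than 0.4°, and its position and angle match the start to within 1 mm and 0.1°.
- **Tower:** the tray is empty and the button stands up.
- **Other objects:** the ashtray, coasters, cup and oak box read within the networks' few-mm scatter of where they began.
- **Arm:** it is well clear, touching nothing.

**Disagreements:**
- The side camera put the cap plate about 1.5 mm higher. I put that down to its coarse view, since the scene camera agreed with the wrist one.
- The side picture also reported a "die" at the cup's position, which I took as a false detection.

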